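# Load the sample carrier into the measuring cell and lower its lid

## Robot

A 6-joint arm with a two-finger parallel gripper is mounted at the origin on a cart in front of the work surface, level with it; the furniture and walls round the work are solid. World frame = base frame: x ahead of the robot, y to its left, z up, the work surface at z = 0. Lengths are in mm, angles in rad, forces in N, time in s.
With the tool pointing down it reaches from about 400 to 925 mm from the base axis. Payload 12.5 kg.
Tool frame: the origin (TCP) lies midway between the tips of the shut fingers; the grasp point (between the pads) lies 19 mm behind it; z points along the fingers, y is the line along which they close (so a half turn about z gives the same grasp; the last joint's range is limited). The gripper opens to 95 mm and grips with 3 to 60 N. Pads are 20 mm wide; open, the fingers measure 119 mm over their backs; the gripper's body (75 mm by 180 mm) begins 59 mm behind the grasp point.
Start: joints at [1.048, 0.491, 1.559, -0, 1.092, -0.106], TCP at [253.009, 571.519, 214.661] pointing down, gripper open.
Joint ranges: [-3.1, 3.1], [-0.84, 2.19], [0.05, 2.79], [-1.13, 4.28], [0.06, 2.93], [-2.69, 2.69]. Speed limits (rad/s): [2.22, 2.22, 2.79, 3.14, 3.14, 3.14].

## Interface

Orientations are given as [roll, pitch, yaw] about the fixed x, y, z axes, in that order (R = Rz(yaw) Ry(pitch) Rx(roll)).
In Python, from cell import state, viewer, env, models gives the robot as it stands. The module is installed in compiled form; this text tells all that it offers.
- The arm moves only by the tool arm_command, never from a script. Its argument "rows" is a list of rows, each a list of 2 entries, a list of its own where there are three numbers: the shift along the tool's x, y, z normalised to -1 to 1, where 1 is 0.25 m, then the turn about the tool's z normalised to -1 to 1, where 1 is pi rad. A call has exactly 5 rows; each row shifts and turns the commanded pose from where the row before left it, along the tool's axes as they then stand; what a row does not reach is not made up. A row lasts 1/10 s, in which the tool goes at most 50 mm and 8.59 degrees, less where a joint would pass 70% of its speed; a pose out of reach is approached as far as the arm can. A call with a number of a shift or a turn outside -1 to 1 is refused whole. A call with a gripper value outside its range is refused whole. "claw" is the opening, from 0 (shut) to 1 (fully open), set as the call begins (left out, the last holds). The fingers move at their own pace and stop on an object; the grip force is fixed at half the most. Time passes only in rows, so rows that do not move let the fingers close, or fill a call up. It gives the time, the measured TCP pose, the force, the opening and the grip force at its end, in the units of the state.
- state(): the state, without advancing time (a new reading comes with each control period).
- viewer.read_camera(name): name is "scene" or "top" or "wrist"; returns (picture, depth): 400x640x3 uint8, red, green, blue; 400x640 float32, mm along the optical axis (not along the pixel's ray), 0 where there is no reading.
- viewer.get_calibration(name): a dict with "camera_matrix" (3x3 intrinsics, pixels), "dist_coeffs" ([k1, k2, p1, p2, k3] as OpenCV has them; the pictures are not rectified), "world_to_cam" (4x4, takes a point from world to camera coordinates). Camera axes: x right, y up, looking along -z (the intrinsics and any distortion apply to the point x, -y, -z); pixel columns grow to the right and rows downward; lengths in mm; the calibration is good to about 2 mm. A picture is of the moment at which its call begins: read the wrist's pose just before it. get_calibration takes no time and is no camera call; for the wrist camera it gives the pose at the moment of the call.
- env.job_done(): hands the job in; it is judged then, once.
Trained networks look in the newest picture that a camera, given by its name, has taken for a name from the list of things; names that differ only in an ending like _2 or _b are one class to them, and where a whole thing is asked for, a point or a joint stands for the part that bears it (a point fixed in the world has none). Each returns a list of dicts, best first, with "confidence" (0 to 1); they miss things now and then, are a little off and sometimes report something else, mostly with a low value. They report only what shows in the picture. A call takes as long as a camera call. They do not tell look-alikes from the thing itself.
- models.search_frame(camera, label): "position" ([x, y, z] in mm, in world coordinates, good to about 4 mm: the middle of the surface that is visible of it).
- models.mark_of(camera, label): "position" ([x, y, z] in mm, in world coordinates, good to about 4 mm: a listed point, or the origin of a listed thing).
The state is a dict: "t": time; "joints": joint angles; "qvel": joint speeds; "tau": joint torques, N m; "eef_pos": TCP position; "tcp_rot": TCP orientation; "ft_force": force on the tool from outside, world axes, zero at the start; "moment": the same for the moment, N m; "opening": opening from 0.0 (shut) to 1.0 (fully open); "grip_force": force on a finger pad.
Only numpy, scipy, OpenCV 4.12 (cv2) and the standard library are available. Lean on these libraries where they do the work, as an engineer would, in place of code of your own. Each camera call takes 0.05 s, during which the arm holds its last target. There are 200 camera calls.

## Task

Take the metal sample carrier out of its parking rack and seat it fully home and level on the three balls inside the open measuring cell, its top boss towards the cell's hinge; the rack leaves finger room only at the carrier's two long faces and the cell only at its two end faces, so set the carrier down upright on the bare bench and let go, then take it again the other way. Set it into the cell gently without dropping it, then lower the hinged lid slowly until it is fully shut against its sprung plunger, without slamming it, and let go. Leave the jar, the bottle and the beaker where they stand.

Things in the scene. Friction and masses are not known exactly. Their poses are not given: they have to be found in the camera images.
- carrier_center (a point): centre, half-way up, of the loose bare aluminium block 46 (its x) x 56 (its y) x 34 mm (z, up), 0.18 to 0.35 kg, called the carrier. Long faces look to its +x and -x, end faces to +y and -y. A round boss (8 mm wide, 3 mm high) stands on top, 16 mm from the middle towards +x. Three steep V grooves in its underside centre it on the cell's balls from up to 4 mm off
- rack: fixed grey rack 44 (x) x 92 (y) x 40 mm (z), origin at the centre of its underside. The carrier starts standing on its 6 mm thick base, axes parallel, between two walls (at the +y and -y sides, 13 mm thick, 40 mm high) that leave 3 to 7 mm beside its end faces. Open at the +x and -x sides, where the base does not project beyond the carrier. The bench from here to the cell is bare
- seat (a point): where carrier_center lies when the carrier is home on the balls, 32 mm above the bench. Home, the carrier is level and its x and y point the same way as this frame's (boss at the hinge side, +x); its top is 15 mm below the cell's top. The walls then stand 7 mm off its long faces and 46 mm off its end faces
- cell: fixed white instrument, 64 mm high; origin on the bench straight below the seat; reaches 74 mm to -x (front), 92 mm to +x (hinge side), 92 mm to each side. Open cavity 60 (x) x 148 mm (y), floor at 6 mm; a pedestal 44 x 50 mm, 12 mm high, carries three 10 mm steel balls, tops at 20 mm: at x = 12.5, y = 0 and at x = -7, y = 16 and -16 mm. A tall water bath stands 3 cm or more to its left
- lid (a joint): lid angle in rad: 0 = shut, 1.57 = upright, at most 1.95 (leaning back); starts at 1.55 to 1.75. A friction hinge (0.75 N m) holds it at any angle; weight 0.4 kg. Over the last 0.06 rad a sprung plunger under it presses the carrier with 5 to 7 N, so shutting takes about 4 to 6 N near the free edge. It stops hard at 0 and stays shut when let go
- lid_hinge (a point): middle of the lid's hinge line, 93 mm to +x of the seat, 68 mm above the bench; hinge line along its y; axes as the seat's (fixed to the cell, does not turn with the lid)
- lid_edge (a point): middle of the lid's thickness and width, 165 mm from the hinge line; turns with the lid, axes parallel to the seat's when shut, z = outward normal of the outer face, which lies 5 mm from here and 7 mm off the hinge line. The lid is a white slab 184 mm wide, 10 mm thick, reaching 168 mm from the hinge; a lip 80 mm wide reaches 180 mm. A 21 mm plunger stands on its inner face
- amber_jar_by: brown jar with a black cap, 52 mm wide, 66 mm high, loose bystander; origin under its centre
- bottle_by: small bottle with a blue cap, 42 mm wide, 80 mm high, loose bystander; origin under its centre
- beaker_by: clear beaker, 54 mm wide, 70 mm high, loose bystander; origin under its centre
Things that resemble listed ones, but are neither listed nor needed, are in the scene too. Leave any red look-alike of the part that bears carrier_center alone.

How it is judged:
By the outcome, as a careful person would: the job done as asked, in the order asked, and still so for the second after the job is handed in, with the robot touching nothing.
It also fails if it takes over 72 s, if anything falls off the work surface, if the arm or the gripper's body presses on something with over 40 N, if the wrist force passes 120 N, or if a joint passes its speed limit or range.

## Working session

There is one attempt and no reset: what is moved stays moved. The work goes in short steps, Python scripts to look and compute and a tool call to move; the robot and the scene stay as the last step left them, time stands still between calls to the robot, and variables do not carry over. Pictures are saved under pics/ and viewed, at most 10 in all, crops included, and the job is handed in when it is done.

Besides the shell and the picture viewer there is one more tool, called after "Call:" by a JSON object that holds its "method" and its "body". arm_command: Moves the arm, as the interface text tells. Scaled input: -1 to 1 covers 0.25 m each way for a shift and pi rad each way for a turn. Its arguments: {"type":"object","properties":{"rows":{"type":"array","items":{"type":"array"}},"claw":{"type":"number"}},"required":["rows"]}

```bash
mkdir -p pics; cat > h.py <<'E'
import numpy as np, cv2
from cell import state, viewer, env, models
def px2w(cam,us,vs,depth,cal):
    K=np.array(cal["camera_matrix"],float);D=np.array(cal["dist_coeffs"],float)
    p=cv2.undistortPoints(np.stack([us,vs],-1).reshape(-1,1,2).astype(np.float64),K,D).reshape(-1,2)
    z=depth; P=np.stack([p[:,0]*z,-p[:,1]*z,-z,np.ones_like(z)],0)
    return (np.linalg.inv(np.array(cal["world_to_cam"]))@P)[:3].T
def cloud(cam):
    im,d=viewer.read_camera(cam);cal=viewer.get_calibration(cam)
    v,u=np.mgrid[0:400,0:640]
    W=px2w(cam,u.ravel().astype(float),v.ravel().astype(float),d.ravel().astype(float),cal).reshape(400,640,3)
    W[d<=0]=np.nan
    return im,d,W
def save(n,im): cv2.imwrite(f"pics/{n}.png",cv2.cvtColor(im,cv2.COLOR_RGB2BGR))
E
python3 - <<'E'
from h import *
s=state();print(s)
ims=[]
for c in ["scene","top"]:
    im,d,W=cloud(c);np.savez(f"{c}.npz",im=im,W=W);ims.append(im)
    for l in ["carrier_center","rack","seat","cell","lid_hinge","lid_edge","amber_jar_by","bottle_by","beaker_by"]:
        r=models.mark_of(c,l); print(c,l,[(np.round(x["position"]).tolist(),round(x["confidence"],2)) for x in r])
save("scene",ims[0]);save("top",ims[1])
E
```

```text
{'t': 0.0, 'joints': array([ 1.04841791e+00,  4.91546322e-01,  1.55948066e+00,  1.47416979e-05,
        1.09167536e+00, -1.05589120e-01]), 'qvel': array([ 0.00202324, -0.00025203, -0.00086258,  0.0009883 , -0.00078847,
        0.00153118]), 'tau': array([-6.23500637e-04, -6.12625122e+01, -2.58183521e+01,  6.92400662e-02,
        4.82576201e-02, -1.35636601e-04]), 'eef_pos': array([252.85960413, 571.28901976, 214.05922072]), 'tcp_rot': array([-3.14049052e+00, -1.29954881e-04,  2.72479648e+00]), 'ft_force': array([0.0598563 , 0.17341767, 0.00734049]), 'moment': array([0.00809262, 0.03148023, 0.0196077 ]), 'grip_force': 0.0, 'opening': 1.0014913428039804}
scene carrier_center [([390.0, -286.0, 16.0], 0.7), ([387.0, -400.0, 15.0], 0.69), ([492.0, -350.0, 22.0], 0.6)]
scene rack [([489.0, -349.0, -3.0], 0.87), ([685.0, -184.0, -3.0], 0.51), ([606.0, 56.0, 232.0], 0.47)]
scene seat [([498.0, 68.0, 32.0], 0.98)]
scene cell [([496.0, 69.0, -4.0], 0.93)]
scene lid_hinge [([595.0, 57.0, 68.0], 0.65), ([499.0, 72.0, -4.0], 0.35)]
scene lid_edge [([607.0, 55.0, 232.0], 0.85)]
scene amber_jar_by [([686.0, -184.0, 0.0], 0.63)]
scene bottle_by [([501.0, 68.0, 32.0], 0.63), ([629.0, -277.0, -4.0], 0.55)]
scene beaker_by [([438.0, 348.0, -1.0], 0.93)]
top carrier_center [([389.0, -393.0, 16.0], 0.88), ([390.0, -287.0, 17.0], 0.8), ([492.0, -347.0, 22.0], 0.75)]
top rack [([496.0, -351.0, 0.0], 0.64)]
top seat [([499.0, 72.0, 35.0], 0.59)]
top cell [([503.0, 67.0, 3.0], 0.69), ([500.0, 69.0, 33.0], 0.45)]
top lid_hinge [([593.0, 55.0, 70.0], 0.61), ([494.0, -354.0, -3.0], 0.32)]
top lid_edge [([604.0, 56.0, 233.0], 0.9)]
top amber_jar_by [([685.0, -185.0, 1.0], 0.48)]
top bottle_by [([632.0, -277.0, -1.0], 0.72)]
top beaker_by [([444.0, 350.0, 1.0], 0.93), ([493.0, -354.0, 4.0], 0.73)]
```

View pics/scene.png

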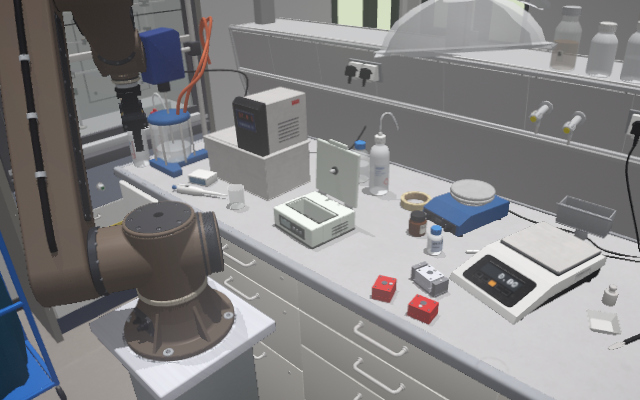

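View pics/top.png

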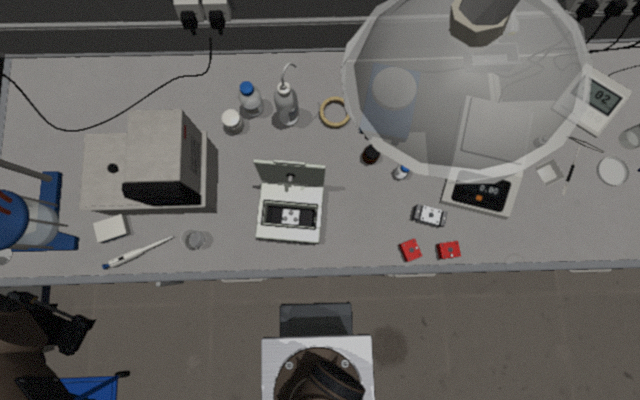

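The top view shows the grey carrier in its rack at (429,215), with red look-alikes at (410,250) and (449,250). The grey one standing between rack walls fits the description. The cell is at (290,215), its lid upright on the far side. The bath is at (170,175), the beaker at (197,239), the jar at (371,155) and the bottle at (402,172). A clear hood hangs over the right side.

```bash
python3 - <<'E'
from h import *
for c in ["scene","top"]:
    f=np.load(c+".npz");W=f["W"].reshape(-1,3)
    for n,(x,y,r),(z0,z1) in [("rack",(491,-350,75),(25,60)),("cell",(515,66,150),(50,75)),("lid",(600,56,130),(90,260))]:
        m=(np.hypot(W[:,0]-x,W[:,1]-y)<r)&(W[:,2]>z0)&(W[:,2]<z1);P=W[m]
        print(c,n,len(P),np.round(P.min(0)),np.round(P.max(0)),cv2.minAreaRect(P[:,:2].astype(np.float32)))
    for n,b in [("bath",(300,800,150,480)),("hood",(300,1200,-700,-100)),("behindlid",(640,900,-60,160))]:
        m=(W[:,0]>b[0])&(W[:,0]<b[1])&(W[:,1]>b[2])&(W[:,1]<b[3])&(W[:,2]>110);P=W[m]
        if len(P):print(c,n,len(P),np.round(np.percentile(P,[0,2,50,98,100],axis=0)).tolist())
f=np.load("top.npz")["im"];g=np.load("scene.npz")["im"]
a=cv2.resize(f[195:265,395:475],None,fx=5,fy=5,interpolation=3);b=cv2.resize(g[250:330,355:460],(400,350),interpolation=3)
save("crop",np.hstack([a,b]))
E
```

```text
scene rack 659 [ 456. -420.   25.] [ 551. -300.   45.] ((509.61004638671875, -361.1456298828125), (103.43437194824219, 97.1913070678711), 69.93533325195312)
scene cell 1705 [413. -37.  50.] [604. 163.  75.] ((509.2458801269531, 64.88748168945312), (190.77305603027344, 174.27220153808594), 82.81671142578125)
scene lid 2112 [571. -40.  90.] [620. 149. 249.] ((592.2789916992188, 55.338775634765625), (190.81358337402344, 39.9520263671875), 83.35916137695312)
scene bath 5453 [[504.0, 277.0, 110.0], [510.0, 285.0, 115.0], [564.0, 297.0, 233.0], [711.0, 450.0, 328.0], [725.0, 480.0, 334.0]]
scene hood 33641 [[470.0, -686.0, 110.0], [505.0, -643.0, 123.0], [970.0, -396.0, 398.0], [1073.0, -122.0, 641.0], [1200.0, -100.0, 655.0]]
scene behindlid 605 [[786.0, 30.0, 110.0], [792.0, 33.0, 112.0], [813.0, 55.0, 158.0], [871.0, 156.0, 271.0], [878.0, 160.0, 277.0]]
top rack 573 [ 458. -417.   25.] [ 555. -298.   47.] ((513.3165283203125, -359.95111083984375), (102.29300689697266, 97.37173461914062), 71.2188949584961)
top cell 2607 [418. -31.  50.] [602. 166.  75.] ((509.4815673828125, 68.06491088867188), (184.00048828125, 168.52195739746094), 83.42967987060547)
top lid 1375 [575. -34.  90.] [620. 148. 252.] ((593.0671997070312, 57.35573196411133), (182.6374053955078, 36.0545768737793), 83.69567108154297)
top bath 7725 [[511.0, 286.0, 110.0], [515.0, 291.0, 125.0], [602.0, 334.0, 328.0], [713.0, 421.0, 335.0], [723.0, 480.0, 339.0]]
top hood 37402 [[474.0, -700.0, 110.0], [493.0, -622.0, 332.0], [619.0, -240.0, 622.0], [969.0, -107.0, 699.0], [1028.0, -100.0, 726.0]]
top behindlid 644 [[697.0, -60.0, 110.0], [793.0, 37.0, 114.0], [814.0, 66.0, 166.0], [864.0, 99.0, 279.0], [877.0, 160.0, 507.0]]
```

View pics/crop.png

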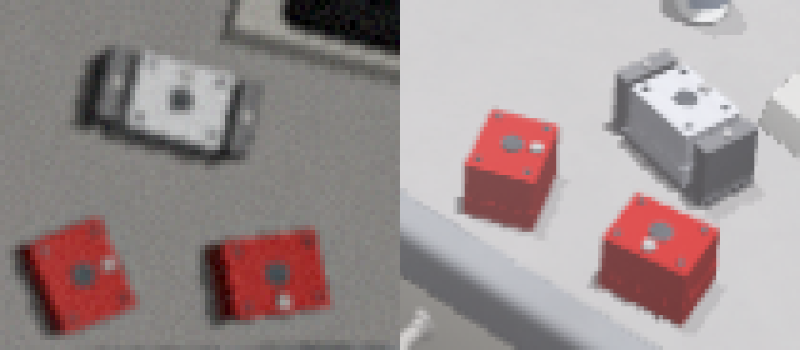

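The crop confirms it: the bare aluminium block stands in the grey rack, and the two loose red blocks are decoys. The boss isn't clear at this scale. Next I check the hood clearance near the rack, then move the wrist camera in.

```bash
cat >> h.py <<'E'
def togo(target,yaw=None):
    "shift in tool axes (units of .25 m) and turn (units of pi) to world TCP target, tool yaw"
    from scipy.spatial.transform import Rotation as Ro
    s=state();R=Ro.from_euler("xyz",s["tcp_rot"]).as_matrix()
    d=R.T@(np.array(target)-s["eef_pos"])
    t=0
    if yaw is not None: t=-((yaw-s["tcp_rot"][2]+np.pi/2)%np.pi-np.pi/2)
    print("t",round(s["t"],2),"pos",np.round(s["eef_pos"],1),"rot",np.round(s["tcp_rot"],4),"j6",round(s["joints"][5],2),"toolshift mm",np.round(d,1),"norm",np.round(d/250,4),"turn rad",round(t,4),"norm",round(t/np.pi,4),"F",np.round(s["ft_force"],1),"op",round(s["opening"],3),"g",round(s["grip_force"],1))
E
python3 - <<'E'
from h import *
for c in ["scene","top"]:
    W=np.load(c+".npz")["W"].reshape(-1,3)
    for x0 in range(400,700,50):
        for y0 in range(-500,-100,100):
            m=(W[:,0]>x0)&(W[:,0]<x0+50)&(W[:,1]>y0)&(W[:,1]<y0+100)&(W[:,2]>120)
            if m.sum()>3: print(c,x0,y0,m.sum(),np.round(np.percentile(W[m,2],[2,50,98])))
togo((480,150,300));togo((470,-340,260))
E
```

```text
scene 450 -400 178 [555. 562. 572.]
scene 450 -300 254 [551. 558. 571.]
scene 450 -200 14 [545. 547. 550.]
scene 500 -500 26 [573. 577. 578.]
scene 500 -400 1294 [564. 589. 623.]
scene 500 -300 1213 [555. 593. 625.]
scene 500 -200 283 [533. 563. 599.]
scene 550 -500 439 [568. 583. 609.]
scene 550 -400 1062 [581. 621. 644.]
scene 550 -300 511 [615. 635. 650.]
scene 550 -200 189 [539. 597. 631.]
scene 600 -500 596 [568. 597. 627.]
scene 600 -400 528 [619. 642. 654.]
scene 600 -300 72 [640. 649. 652.]
scene 600 -200 14 [603. 630. 643.]
scene 650 -500 389 [566. 602. 632.]
scene 650 -400 118 [633. 642. 653.]
top 450 -400 286 [557. 570. 574.]
top 450 -300 877 [551. 561. 570.]
top 450 -200 59 [546. 549. 552.]
top 500 -500 80 [577. 579. 581.]
top 500 -400 1860 [572. 588. 625.]
top 500 -300 2913 [555. 600. 627.]
top 500 -200 1553 [534. 556. 603.]
top 550 -500 541 [578. 580. 609.]
top 550 -400 2026 [589. 632. 646.]
top 550 -300 2765 [617. 637. 651.]
top 550 -200 2730 [529. 593. 632.]
top 600 -500 583 [576. 580. 626.]
top 600 -400 2025 [624. 650. 660.]
top 600 -300 2580 [641. 655. 663.]
top 600 -200 2673 [545. 614. 644.]
top 650 -500 492 [572. 601. 632.]
top 650 -400 1672 [633. 656. 662.]
top 650 -300 3372 [648. 681. 722.]
top 650 -200 2225 [566. 621. 647.]
t 1.0 pos [253.  571.5 214.7] rot [3.1415 0.     2.7248] j6 -0.11 toolshift mm [-378.2 -293.5  -85.4] norm [-1.5128 -1.1742 -0.3414] turn rad 0 norm 0.0 F [-0.2  0.5  0.2] op 1.002 g 0.0
t 1.0 pos [253.  571.5 214.7] rot [3.1415 0.     2.7248] j6 -0.11 toolshift mm [-567.4 -745.7  -45.4] norm [-2.2696 -2.9826 -0.1816] turn rad 0 norm 0.0 F [-0.2  0.5  0.2] op 1.002 g 0.0
```

Call:
{"method": "arm_command", "body": {"rows": [[[-0.1414,-0.1346,0],0],[[-0.1414,-0.1346,0],0],[[-0.1414,-0.1346,0],0],[[-0.1414,-0.1346,0],0],[[-0.1414,-0.1346,0],0]]}}

```text
t: 1.5
eef_pos: [346.9, 344.4, 214.8]
tcp_rot: [3.141, 0.0, 2.725]
ft_force: [0.7, -0.3, -0.4]
opening: 1.0
grip_force: 0.0
```

Call:
{"method": "arm_command", "body": {"rows": [[[-0.1414,-0.1346,0],0],[[-0.1414,-0.1346,0],0],[[-0.1414,-0.1346,0],0],[[-0.1414,-0.1346,0],0],[[-0.1414,-0.1346,0],0]]}}

```text
t: 2.0
eef_pos: [440.5, 118.8, 214.9]
tcp_rot: [3.141, 0.001, 2.725]
ft_force: [1.4, 0.3, 0.0]
opening: 0.999
grip_force: 0.0
```

Call:
{"method": "arm_command", "body": {"rows": [[[-0.0729,-0.1645,0],0],[[-0.0729,-0.1645,0],0],[[-0.0729,-0.1645,0],0],[[-0.0729,-0.1645,0],0],[[-0.0729,-0.1645,0],0]]}}

```text
t: 2.5
eef_pos: [439.8, -106.1, 214.9]
tcp_rot: [3.141, 0.001, 2.725]
ft_force: [-0.2, 0.4, 0.3]
opening: 1.0
grip_force: 0.0
```

```bash
python3 - <<'E'
from h import *
togo((492,-349,215),1.309)
im,d,W=cloud("wrist");save("w_mid",im)
print(viewer.get_calibration("wrist"))
# cell seen? 
print(models.mark_of("wrist","seat"))
E
```

```text
t 2.5 pos [ 439.8 -106.1  214.9] rot [3.1415e+00 7.0000e-04 2.7247e+00] j6 -1.54 toolshift mm [-146.1 -201.    -0. ] norm [-5.842e-01 -8.040e-01 -2.000e-04] turn rad 1.4157 norm 0.4506 F [-0.2  0.4  0.3] op 1.0 g 0.0
{'camera_matrix': array([[360.27597237,   0.        , 318.98389201],
       [  0.        , 360.27597237, 200.17612447],
       [  0.        ,   0.        ,   1.        ]]), 'dist_coeffs': array([-0.0096224,  0.       ,  0.       ,  0.       ,  0.       ]), 'world_to_cam': array([[ 4.06478805e-01,  9.13660152e-01, -3.27127431e-04,
        -7.75312497e+01],
       [-8.80812852e-01,  3.91770159e-01, -2.65866249e-01,
         4.61388866e+02],
       [-2.42783239e-01,  1.08357133e-01,  9.64009871e-01,
        -2.72175857e+02],
       [ 0.00000000e+00,  0.00000000e+00,  0.00000000e+00,
         1.00000000e+00]])}
[{'position': [498.6, 66.2, 34.4], 'confidence': 0.88}]
```

```bash
cat >> h.py <<'E'
def rows(target,yaw,n,axisyaw0=None,pos0=None):
    "print n equal rows from the present pose to target/yaw"
    s=state();p=s["eef_pos"] if pos0 is None else np.array(pos0);y0=s["tcp_rot"][2] if axisyaw0 is None else axisyaw0
    t=-((yaw-y0+np.pi/2)%np.pi-np.pi/2);d=(np.array(target)-p)/n
    out=[]
    for i in range(n):
        a=y0-t*i/n; X=np.array([np.cos(a),np.sin(a),0]);Y=np.array([np.sin(a),-np.cos(a),0])
        out.append([np.round([d@X/250,d@Y/250,-d[2]/250],4).tolist(),round(t/n/np.pi,4)])
    print(out,"max mm",np.linalg.norm(d),"deg",np.degrees(t/n))
E
python3 -c "
from h import *
rows((480,-335,180),1.309,10)"
```

```text
[[[-0.0516, -0.0762, 0.0139], np.float64(0.0449)], [[-0.0618, -0.0682, 0.0139], np.float64(0.0449)], [[-0.0708, -0.0588, 0.0139], np.float64(0.0449)], [[-0.0783, -0.0483, 0.0139], np.float64(0.0449)], [[-0.0843, -0.0368, 0.0139], np.float64(0.0449)], [[-0.0887, -0.0246, 0.0139], np.float64(0.0449)], [[-0.0912, -0.0118, 0.0139], np.float64(0.0449)], [[-0.092, 0.0011, 0.0139], np.float64(0.0449)], [[-0.0909, 0.014, 0.0139], np.float64(0.0449)], [[-0.088, 0.0267, 0.0139], np.float64(0.0449)]] max mm 23.261794938724137 deg 8.085017848520943
```

Call:
{"method": "arm_command", "body": {"rows": [[[-0.0516,-0.0762,0.0139],0.045],[[-0.0618,-0.0682,0.0139],0.045],[[-0.0708,-0.0588,0.0139],0.045],[[-0.0783,-0.0483,0.0139],0.045],[[-0.0843,-0.0368,0.0139],0.045]]}}

```text
t: 3.1
eef_pos: [460.7, -217.8, 197.2]
tcp_rot: [3.141, -0.0, 2.012]
ft_force: [-0.3, 0.8, 0.0]
opening: 0.999
grip_force: 0.0
```

Call:
{"method": "arm_command", "body": {"rows": [[[-0.0887,-0.0246,0.0139],0.045],[[-0.0912,-0.0118,0.0139],0.045],[[-0.092,0.0011,0.0139],0.045],[[-0.0909,0.014,0.0139],0.045],[[-0.088,0.0267,0.0139],0.045]]}}

```text
t: 3.6
eef_pos: [481.0, -330.9, 179.7]
tcp_rot: [-3.142, -0.0, 1.306]
ft_force: [0.2, 0.5, 0.4]
opening: 0.998
grip_force: 0.0
```

```bash
python3 - <<'E'
from h import *
togo((492,-349,100),1.309)
im,d,W=cloud("wrist");save("w_rack",im);np.savez("w.npz",im=im,W=W)
for l in ["carrier_center","rack"]:print(models.mark_of("wrist",l))
P=W.reshape(-1,3);hsv=cv2.cvtColor(im,cv2.COLOR_RGB2HSV).reshape(-1,3)
m=(np.hypot(P[:,0]-492,P[:,1]+350)<60)&(P[:,2]>30)&(P[:,2]<60)&(hsv[:,1]<60)
print(m.sum(),cv2.minAreaRect(P[m][:,:2].astype(np.float32)),np.percentile(P[m,2],[1,20,50,80,99]))
E
```

```text
t 3.6 pos [ 481.  -330.9  179.7] rot [-3.1416e+00 -2.0000e-04  1.3056e+00] j6 -0.45 toolshift mm [-14.6  15.4  79.7] norm [-0.0583  0.0615  0.3189] turn rad -0.0034 norm -0.0011 F [0.2 0.5 0.4] op 0.998 g 0.0
[{'position': [388.2, -401.1, 17.1], 'confidence': 0.77}, {'position': [391.0, -284.7, 18.7], 'confidence': 0.76}, {'position': [492.6, -348.5, 22.8], 'confidence': 0.58}]
[]
4752 ((506.4464111328125, -356.7940368652344), (91.9211196899414, 78.8880615234375), 72.5948715209961) [30.90705457 38.79460073 39.56049981 40.27890046 42.27431389]
```

View pics/w_rack.png

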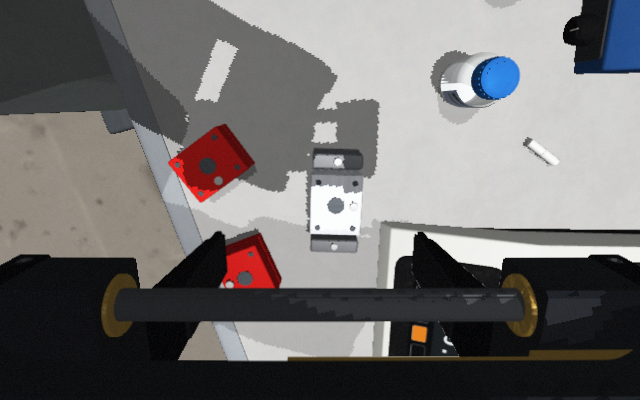

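The wrist view shows the carrier at (336,205), with its boss at (353,206) towards tool +y, about world +x. Carrier yaw is therefore about -15°. A balance is close by at (385,230), so I measure the fit and that clearance.

```bash
python3 - <<'E'
from h import *
f=np.load("w.npz");im=f["im"];W=f["W"]
# rack+carrier blob in tool-ish frame, pixel window
sub=W[140:255,300:372].reshape(-1,3);g=im[140:255,300:372].reshape(-1,3).astype(int)
top=(sub[:,2]>36)&(sub[:,2]<46)
r=cv2.minAreaRect(sub[top][:,:2].astype(np.float32));print("rack+carrier top",r,top.sum())
br=top&(g.min(1)>170)
print("carrier top",cv2.minAreaRect(sub[br][:,:2].astype(np.float32)),br.sum(),sub[br].mean(0),np.median(sub[br][:,2]))
c=np.array(r[0]);a=np.radians(-15);X=np.array([np.cos(a),np.sin(a)]);Y=np.array([-np.sin(a),np.cos(a)])
P=W.reshape(-1,3);q=P[:,:2]-np.array([492.5,-349])
u,v=q@X,q@Y
for z0,z1 in [(8,30),(30,70),(70,130)]:
    m=(P[:,2]>z0)&(P[:,2]<z1)&(u>25)&(u<120)&(abs(v)<50)
    print("obst +x side",z0,m.sum(),np.round([np.percentile(u[m],1),v[m].min(),v[m].max()],0) if m.any() else "")
    m=(P[:,2]>z0)&(P[:,2]<z1)&(u<-25)&(u>-120)&(abs(v)<50)
    print("obst -x side",z0,m.sum(),np.round([np.percentile(u[m],99),v[m].min(),v[m].max()],0) if m.any() else "")
for c in ["scene","top"]:
    T=np.load(c+".npz")["W"].reshape(-1,3);q=T[:,:2]-np.array([492.5,-349]);u,v=q@X,q@Y
    m=(T[:,2]>8)&(T[:,2]<200)&(u>28)&(u<110)&(abs(v)<60);print(c,[ (int(k),int(((v[m]//20)*20==k).sum()),round(float(u[m][(v[m]//20)*20==k].min())),round(float(T[m][(v[m]//20)*20==k][:,2].max()))) for k in np.unique((v[m]//20)*20)])
E
```

```text
rack+carrier top ((490.7606201171875, -351.9123840332031), (91.87584686279297, 45.95030212402344), 72.41656494140625) 4485
carrier top ((491.0924072265625, -351.1007385253906), (86.32078552246094, 45.90913391113281), 72.04557800292969) 2347 [ 489.16911918 -353.21901735   39.75799991] 39.67837034962105
obst +x side 8 347 [ 43. -50. -26.]
obst -x side 8 334 [-74. -50.  50.]
obst +x side 30 1964 [ 48. -50. -26.]
obst -x side 30 1818 [-76. -50.  50.]
obst +x side 70 0 
obst -x side 70 0 
scene [(-60, 201, 41, 61), (-40, 144, 40, 56)]
top [(-60, 169, 42, 59), (-40, 188, 43, 58)]
```

```bash
python3 -c "
from h import *
rows((491,-351,60),1.26,5)
rows((491,-351,7),1.26,5,1.26,(491,-351,60))"
```

```text
[[[-0.0135, 0.0121, 0.0955], np.float64(0.0033)], [[-0.0134, 0.0123, 0.0955], np.float64(0.0033)], [[-0.0133, 0.0124, 0.0955], np.float64(0.0033)], [[-0.0131, 0.0126, 0.0955], np.float64(0.0033)], [[-0.013, 0.0127, 0.0955], np.float64(0.0033)]] max mm 24.30003498697758 deg 0.586121390531716
[[[0.0, 0.0, 0.0424], -0.0], [[0.0, 0.0, 0.0424], -0.0], [[0.0, 0.0, 0.0424], -0.0], [[0.0, 0.0, 0.0424], -0.0], [[0.0, 0.0, 0.0424], -0.0]] max mm 10.6 deg -0.0
```

Call:
{"method": "arm_command", "body": {"rows": [[[-0.0135,0.0121,0.0955],0.0033],[[-0.0134,0.0123,0.0955],0.0033],[[-0.0133,0.0124,0.0955],0.0033],[[-0.0131,0.0126,0.0955],0.0033],[[-0.013,0.0127,0.0955],0.0033]], "claw": 0.74}}

```text
t: 4.25
eef_pos: [491.2, -349.6, 60.0]
tcp_rot: [3.141, -0.0, 1.262]
ft_force: [0.6, 0.7, -0.5]
opening: 0.747
grip_force: 0.0
```

```bash
python3 - <<'E'
from h import *
im,d,W=cloud("wrist");save("w_pre",im);togo((491,-351,7),1.26)
E
```

```text
t 4.3 pos [ 490.3 -349.2   56.4] rot [-3.1378e+00 -1.9000e-03  1.2614e+00] j6 -0.42 toolshift mm [-1.6  1.4 49.4] norm [-0.0062  0.0058  0.1977] turn rad 0.0014 norm 0.0005 F [-1.7  0.8 -3.8] op 0.742 g 0.0
```

View pics/w_pre.png

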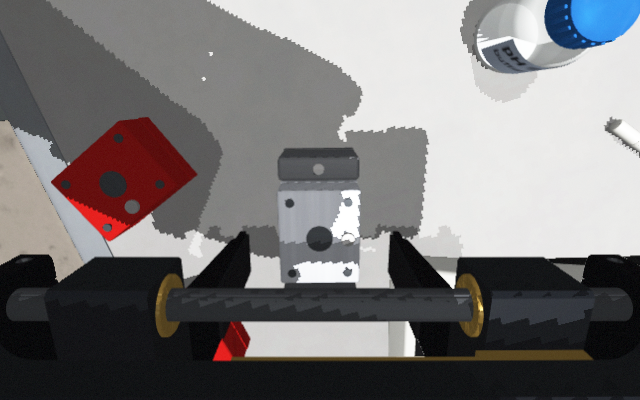

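The carrier at (319,240) is centred between the fingertips (247 and 393). Descending.

Call:
{"method": "arm_command", "body": {"rows": [[[-0.001,0.001,0.045],0],[[-0.001,0.001,0.045],0],[[-0.001,0.001,0.045],0],[[-0.001,0.001,0.045],0],[[-0.001,0.001,0.03],0]]}}

```text
t: 4.8
eef_pos: [491.7, -352.2, 7.2]
tcp_rot: [-3.141, -0.0, 1.26]
ft_force: [0.7, 0.5, -0.0]
opening: 0.738
grip_force: 0.0
```

Call:
{"method": "arm_command", "body": {"rows": [[[0,0,0],0],[[0,0,0],0],[[0,0,0],0],[[0,0,0],0],[[0,0,0],0]], "claw": 0}}

```text
t: 5.3
eef_pos: [491.7, -352.4, 8.4]
tcp_rot: [3.141, 0.0, 1.259]
ft_force: [-0.8, -0.2, 3.1]
opening: 0.483
grip_force: 30.0
```

Call:
{"method": "arm_command", "body": {"rows": [[[0,0,-0.04],0],[[0,0,-0.08],0],[[0,0,-0.08],0],[[0,0,-0.08],0],[[0,0,-0.04],0]]}}

```text
t: 5.8
eef_pos: [492.2, -352.7, 90.0]
tcp_rot: [3.14, 0.001, 1.259]
ft_force: [0.3, -0.7, -3.5]
opening: 0.48
grip_force: 30.0
```

```bash
python3 -c "
from h import *
togo((470,-120,88))
rows((470,-120,60),1.456,10)"
```

```text
t 5.8 pos [ 492.2 -352.7   90. ] rot [3.1396e+00 7.0000e-04 1.2593e+00] j6 -0.42 toolshift mm [214.7 -92.4   1.7] norm [ 0.8587 -0.3698  0.0067] turn rad 0 norm 0.0 F [ 0.3 -0.7 -3.5] op 0.48 g 30.0
[[[0.0859, -0.037, 0.012], np.float64(-0.0063)], [[0.0866, -0.0353, 0.012], np.float64(-0.0063)], [[0.0873, -0.0336, 0.012], np.float64(-0.0063)], [[0.0879, -0.0318, 0.012], np.float64(-0.0063)], [[0.0885, -0.0301, 0.012], np.float64(-0.0063)], [[0.0891, -0.0284, 0.012], np.float64(-0.0063)], [[0.0896, -0.0266, 0.012], np.float64(-0.0063)], [[0.0901, -0.0248, 0.012], np.float64(-0.0063)], [[0.0906, -0.0231, 0.012], np.float64(-0.0063)], [[0.091, -0.0213, 0.012], np.float64(-0.0063)]] max mm 23.565284018031935 deg -1.1272807288416036
```

Call:
{"method": "arm_command", "body": {"rows": [[[0.0859,-0.037,0.012],-0.0063],[[0.0866,-0.0353,0.012],-0.0063],[[0.0873,-0.0336,0.012],-0.0063],[[0.0879,-0.0318,0.012],-0.0063],[[0.0885,-0.0301,0.012],-0.0063]]}}

```text
t: 6.3
eef_pos: [480.4, -235.1, 72.9]
tcp_rot: [-3.141, -0.0, 1.359]
ft_force: [0.6, 0.5, -4.3]
opening: 0.484
grip_force: 30.0
```

Call:
{"method": "arm_command", "body": {"rows": [[[0.0891,-0.0284,0.012],-0.0063],[[0.0896,-0.0266,0.012],-0.0063],[[0.0901,-0.0248,0.012],-0.0063],[[0.0906,-0.0231,0.012],-0.0063],[[0.091,-0.0213,0.012],-0.0063]]}}

```text
t: 6.8
eef_pos: [469.3, -118.8, 57.9]
tcp_rot: [3.142, -0.0, 1.458]
ft_force: [-0.2, -0.5, -2.3]
opening: 0.483
grip_force: 30.0
```

Call:
{"method": "arm_command", "body": {"rows": [[[0,0,0.05],0],[[0,0,0.06],0],[[0,0,0.05],0],[[0,0,0.032],0],[[0,0,0.016],0]]}}

```text
t: 7.3
eef_pos: [469.3, -119.7, 5.4]
tcp_rot: [-3.141, -0.0, 1.457]
ft_force: [0.8, 0.7, -3.2]
opening: 0.483
grip_force: 30.0
```

Call:
{"method": "arm_command", "body": {"rows": [[[0,0,0.003],0],[[0,0,0.003],0],[[0,0,0.003],0],[[0,0,0.003],0],[[0,0,0],0]]}}

```text
t: 7.8
eef_pos: [469.5, -119.8, 3.1]
tcp_rot: [3.141, -0.0, 1.457]
ft_force: [0.3, -0.4, -3.3]
opening: 0.485
grip_force: 30.0
```

Call:
{"method": "arm_command", "body": {"rows": [[[0,0,0.002],0],[[0,0,0.002],0],[[0,0,0.001],0],[[0,0,0],0],[[0,0,0],0]]}}

```text
t: 8.3
eef_pos: [469.5, -119.7, 2.4]
tcp_rot: [3.141, 0.0, 1.457]
ft_force: [-1.8, 0.6, 8.2]
opening: 0.485
grip_force: 30.0
```

Contact with the bench. Releasing, then rising.

Call:
{"method": "arm_command", "body": {"rows": [[[0,0,-0.002],0],[[0,0,0],0],[[0,0,0],0],[[0,0,0],0],[[0,0,0],0]], "claw": 0.75}}

```text
t: 8.8
eef_pos: [469.4, -119.7, 2.2]
tcp_rot: [-3.142, -0.0, 1.457]
ft_force: [-0.9, -0.7, 0.0]
opening: 0.745
grip_force: 0.0
```

Call:
{"method": "arm_command", "body": {"rows": [[[0,0,-0.06],0],[[0,0,-0.16],0],[[0,0,-0.16],0],[[0,0,-0.16],0],[[0,0,-0.04],0]], "claw": 0.9}}

```text
t: 9.3
eef_pos: [470.6, -120.1, 150.8]
tcp_rot: [3.136, 0.001, 1.457]
ft_force: [-0.6, -1.1, 0.2]
opening: 0.899
grip_force: 0.0
```

```bash
python3 - <<'E'
from h import *
togo((470,-120,120),3.026)
im,d,W=cloud("wrist");save("w_bench",im)
P=W.reshape(-1,3)
m=(np.hypot(P[:,0]-470,P[:,1]+120)<50)&(P[:,2]>30)&(P[:,2]<36)
print(m.sum(),cv2.minAreaRect(P[m][:,:2].astype(np.float32)))
m=(np.hypot(P[:,0]-470,P[:,1]+120)<50)&(P[:,2]>36)&(P[:,2]<50);print("boss?",m.sum(),P[m].mean(0) if m.any() else 0)
m=(np.hypot(P[:,0]-500,P[:,1]-66)<150)&(P[:,2]>55)&(P[:,2]<75);print("cell pts",m.sum())
E
```

```text
t 9.3 pos [ 470.6 -120.1  150.8] rot [3.1362e+00 1.4000e-03 1.4573e+00] j6 -0.27 toolshift mm [ 0.1 -0.8 30.8] norm [ 0.0004 -0.003   0.1233] turn rad -1.5687 norm -0.4993 F [-0.6 -1.1  0.2] op 0.899 g 0.0
3599 ((468.77447509765625, -117.09609985351562), (56.340389251708984, 46.06154251098633), 83.6067886352539)
boss? 76 [ 482.44683511 -116.9750506    36.8834158 ]
cell pts 13470
```

Carrier is upright at (468.8,-117.1), yaw -6.4°. Turn to grip it at the end faces, keeping the wrist camera on the front side.

Call:
{"method": "arm_command", "body": {"rows": [[[0,0,0.02],-0.0475],[[0,0,0.02],-0.0475],[[0,0,0.02],-0.0475],[[0,0,0.02],-0.0475],[[0,0,0.02],-0.0475]]}}

```text
t: 9.85
eef_pos: [468.9, -119.5, 120.7]
tcp_rot: [-3.141, -0.002, 2.209]
ft_force: [0.9, 0.4, 0.3]
opening: 0.9
grip_force: 0.0
```

Call:
{"method": "arm_command", "body": {"rows": [[[0,0,0.02],-0.0475],[[0,0,0.02],-0.0475],[[0,0,0.02],-0.0475],[[0,0,0.02],-0.0475],[[0,0,0.02],-0.0475]]}}

```text
t: 10.35
eef_pos: [468.8, -119.5, 95.7]
tcp_rot: [3.141, -0.002, 2.956]
ft_force: [-0.7, -1.0, -0.3]
opening: 0.902
grip_force: 0.0
```

```bash
python3 - <<'E'
from h import *
im,d,W=cloud("wrist");save("w_bench2",im);np.savez("w2.npz",im=im,W=W)
P=W.reshape(-1,3)
m=(np.hypot(P[:,0]-470,P[:,1]+118)<45)&(P[:,2]>30)&(P[:,2]<36)
print(m.sum(),cv2.minAreaRect(P[m][:,:2].astype(np.float32)))
rows((469.3,-118,5),3.027,5)
E
```

```text
5268 ((468.88555908203125, -117.27642059326172), (56.14202880859375, 46.26801681518555), 84.23140716552734)
[[[-0.0004, 0.0012, 0.0721], np.float64(-0.004)], [[-0.0004, 0.0012, 0.0721], np.float64(-0.004)], [[-0.0004, 0.0012, 0.0721], np.float64(-0.004)], [[-0.0004, 0.0012, 0.0721], np.float64(-0.004)], [[-0.0004, 0.0012, 0.0721], np.float64(-0.004)]] max mm 18.015636043843823 deg -0.7121338122083136
```

View pics/w_bench2.png

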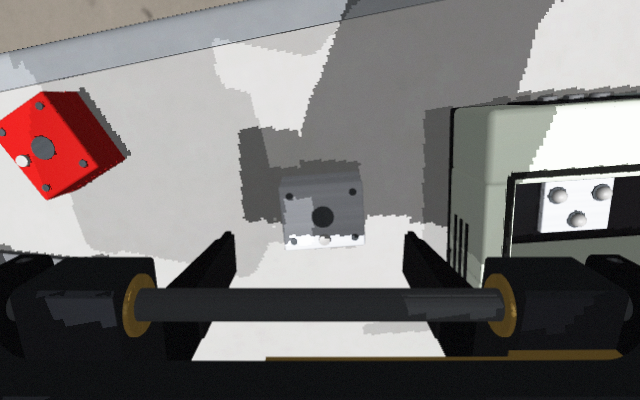

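Carrier at (322,217) with its boss at (325,240) on the hinge side; the cell's balls show at (558,195), (602,192) and (577,218). Descend and grip.

Call:
{"method": "arm_command", "body": {"rows": [[[-0.0004,0.0012,0.0721],-0.0045],[[-0.0004,0.0012,0.0721],-0.0045],[[-0.0004,0.0012,0.0721],-0.0045],[[-0.0004,0.0012,0.0721],-0.0045],[[-0.0004,0.0012,0.0721],-0.0045]]}}

```text
t: 10.9
eef_pos: [469.6, -118.1, 5.5]
tcp_rot: [3.141, -0.001, 3.017]
ft_force: [-0.2, 0.1, 1.1]
opening: 0.899
grip_force: 0.0
```

Call:
{"method": "arm_command", "body": {"rows": [[[0,0,0],0],[[0,0,0],0],[[0,0,0],0],[[0,0,0],0],[[0,0,0],0]], "claw": 0}}

```text
t: 11.4
eef_pos: [470.4, -118.4, 7.8]
tcp_rot: [-3.141, 0.001, 3.02]
ft_force: [-0.7, 0.3, 3.5]
opening: 0.585
grip_force: 30.0
```

```bash
python3 - <<'E'
from h import *
togo((469.3,-118,5),3.027)
W=np.load("w2.npz")["W"]
for u,v in [(558,195),(602,192),(577,218)]:
    S=W[v-14:v+15,u-14:u+15].reshape(-1,3);z=np.nanmax(S[:,2]);q=S[S[:,2]>np.nanpercentile(S[:,2],90)];print(u,v,z,q.mean(0))
P=W.reshape(-1,3);m=(P[:,2]>60)&(P[:,2]<68)&(P[:,1]>-60)&(P[:,0]<540);Q=P[m]
print(Q.min(0),Q.max(0))
# sphere LS fit, r=5, center z=15
from scipy.optimize import least_squares
C=[]
for u,v in [(558,195),(602,192),(577,218)]:
    S=W[v-14:v+15,u-14:u+15].reshape(-1,3);S=S[(S[:,2]>14.5)&(S[:,2]<22)]
    c0=np.r_[np.median(S[:,:2],0),15]
    r=least_squares(lambda c:np.linalg.norm(S-c,axis=1)-5,c0,loss="soft_l1");C.append(r.x);print(len(S),r.x)
C=np.array(C);L=np.array([[-7,16],[-7,-16],[12.5,0]])
# left pixel = ? tool +y right = cell +y
best=min((sum(((C[:,:2]-(A@np.array([[np.cos(a),np.sin(a)],[-np.sin(a),np.cos(a)]])+C[:,:2].mean(0)-A.mean(0)@np.array([[np.cos(a),np.sin(a)],[-np.sin(a),np.cos(a)]])))**2).ravel()),a,i) for i,A in enumerate([L,L[[1,0,2]]]) for a in np.linspace(-.3,.1,401))
print(best); a=best[1];R=np.array([[np.cos(a),np.sin(a)],[-np.sin(a),np.cos(a)]]);print("seat",C[:,:2].mean(0)-L.mean(0)@R)
E
```

```text
t 11.4 pos [ 470.4 -118.4    7.8] rot [-3.1414e+00  1.2000e-03  3.0197e+00] j6 -1.83 toolshift mm [1.2 0.3 2.8] norm [0.0048 0.001  0.0111] turn rad -0.0073 norm -0.0023 F [-0.7  0.3  3.5] op 0.585 g 30.0
558 195 63.74006251050673 [483.23740284  44.89076405  28.89169213]
602 192 63.96837410580014 [487.04844139  76.36320772  28.0647382 ]
577 218 20.81171438888279 [510.24555487  66.1438671   19.19271207]
[415.5612114  -26.89716785  60.00755804] [523.94182974  70.44077743  66.53833771]
162 [489.75602988  53.07213024  14.93944772]
173 [493.19061428  85.39170033  15.07665813]
164 [510.87033301  66.97482593  14.98390953]
(np.float64(0.1432673995442321), np.float64(-0.10899999999999999), 1)
seat [498.43602508  68.42516002]
```

Call:
{"method": "arm_command", "body": {"rows": [[[0,0,-0.04],0],[[0,0,-0.1],0],[[0,0,-0.12],0],[[0,0,-0.12],0],[[0,0,-0.03],0]]}}

```text
t: 11.9
eef_pos: [471.0, -118.6, 112.6]
tcp_rot: [-3.141, 0.004, 3.02]
ft_force: [1.1, -0.2, -4.6]
opening: 0.584
grip_force: 30.0
```

```bash
python3 - <<'E'
from h import *
im,d,W=cloud("wrist");save("w_held",im);np.savez("w3.npz",im=im,W=W)
s=state();print(s["eef_pos"],s["tcp_rot"],s["ft_force"])
p=s["eef_pos"];P=W.reshape(-1,3)
z=p[2]+28.5
m=(np.hypot(P[:,0]-p[0],P[:,1]-p[1])<45)&(abs(P[:,2]-z)<4)
print(m.sum(),cv2.minAreaRect(P[m][:,:2].astype(np.float32)),np.median(P[m][:,2]))
rows((499,68,107),3.03,10)
E
```

```text
[ 470.8893329  -118.57906336  112.10752705] [-3.14062604  0.00403628  3.02003208] [ 0.5562019  -0.69660373 -1.93208226]
8662 ((461.28338623046875, -117.17628479003906), (72.99729919433594, 30.802356719970703), 82.96487426757812) 138.63468933861833
[[[-0.0021, 0.0754, 0.002], np.float64(-0.0003)], [[-0.0022, 0.0754, 0.002], np.float64(-0.0003)], [[-0.0023, 0.0754, 0.002], np.float64(-0.0003)], [[-0.0023, 0.0754, 0.002], np.float64(-0.0003)], [[-0.0024, 0.0754, 0.002], np.float64(-0.0003)], [[-0.0025, 0.0754, 0.002], np.float64(-0.0003)], [[-0.0026, 0.0754, 0.002], np.float64(-0.0003)], [[-0.0026, 0.0754, 0.002], np.float64(-0.0003)], [[-0.0027, 0.0754, 0.002], np.float64(-0.0003)], [[-0.0028, 0.0754, 0.002], np.float64(-0.0003)]] max mm 18.875392266303034 deg -0.05711200040190927
```

View pics/w_held.png

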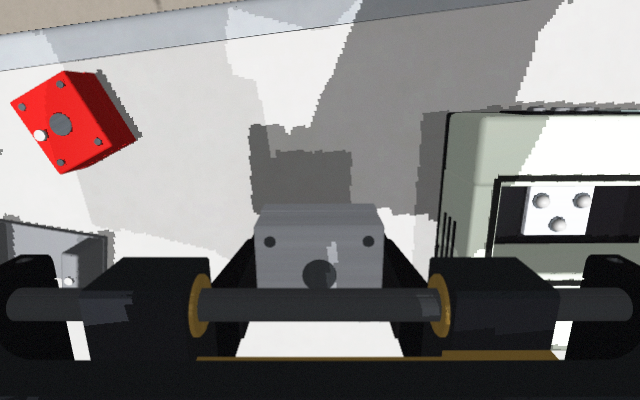

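```bash
python3 - <<'E'
from h import *
W=np.load("w3.npz")["W"];p=np.array([470.9,-118.6]);a=3.020-np.pi
X=np.array([np.cos(a),np.sin(a)]);Y=np.array([-np.sin(a),np.cos(a)])
S=W[200:290,262:378].reshape(-1,3)
q=S[:,:2]-p;u,v=q@X,q@Y
m=(S[:,2]>136)&(S[:,2]<142)&(abs(v)<26);print("front edge u(top)",np.percentile(u[m],[.5,1,2,5]),m.sum())
f=(S[:,2]>108)&(S[:,2]<134)&(abs(v)<22);print("front face u",np.percentile(u[f],[5,25,50,75,95]),f.sum())
g=(S[:,2]>136)&(S[:,2]<142)&(u<-10);print("v range",np.percentile(v[g],[1,99]))
E
```

```text
front edge u(top) [-24.67322209 -24.56539195 -24.38114015 -23.78606015] 7502
front face u [-24.79957775 -24.57280843 -24.41035031 -24.25662284 -24.02172654] 1564
v range [-23.82261624  24.79201499]
```

Call:
{"method": "arm_command", "body": {"rows": [[[-0.0021,0.06,0],0],[[-0.0022,0.0754,0],0],[[-0.0023,0.0754,0],0],[[-0.0023,0.0754,0],-0.0005],[[-0.0024,0.0754,0],-0.0005]]}}

```text
t: 12.45
eef_pos: [483.3, -28.1, 108.4]
tcp_rot: [3.141, -0.002, 3.023]
ft_force: [0.8, 0.4, -3.2]
opening: 0.589
grip_force: 30.0
```

Call:
{"method": "arm_command", "body": {"rows": [[[-0.0025,0.0754,0],-0.0005],[[-0.0026,0.0754,0],-0.0005],[[-0.0026,0.0754,0],-0.0005],[[-0.0027,0.0754,0],-0.0005],[[-0.0028,0.07,0],0]]}}

```text
t: 12.95
eef_pos: [497.3, 63.8, 108.3]
tcp_rot: [-3.141, -0.002, 3.03]
ft_force: [0.4, -0.5, -3.0]
opening: 0.584
grip_force: 30.0
```

```bash
python3 - <<'E'
from h import *
im,d,W=cloud("wrist");save("w_over",im);np.savez("w4.npz",im=im,W=W)
togo((499,68,107),3.03)
E
```

```text
t 13.0 pos [497.6  65.5 108.3] rot [ 3.1412e+00 -1.7000e-03  3.0301e+00] j6 -1.46 toolshift mm [-1.1  2.7  1.3] norm [-0.0046  0.0108  0.0053] turn rad 0.0001 norm 0.0 F [-0.5  2.9 -3.1] op 0.587 g 30.0
```

View pics/w_over.png

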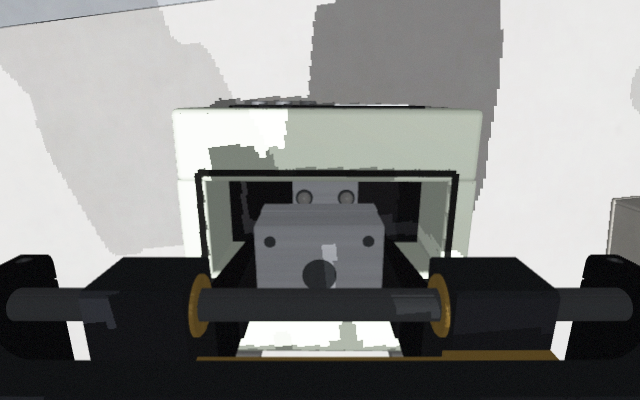

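Carrier held level over the cell; the two front balls show at (304,198) and (346,198), and the cavity rim spans columns 198–458. I compute the relative offset from this view.

```bash
python3 - <<'E'
from h import *
from scipy.optimize import least_squares
W=np.load("w4.npz")["W"];p=np.array([497.5,65.0]);a=-0.1115
X=np.array([np.cos(a),np.sin(a)]);Y=np.array([-np.sin(a),np.cos(a)])
for u,v in [(304,196),(346,196)]:
    S=W[v-12:v+8,u-12:u+13].reshape(-1,3);S=S[(S[:,2]>14)&(S[:,2]<22)]
    r=least_squares(lambda c:np.linalg.norm(S-c,axis=1)-5,np.r_[np.median(S[:,:2],0),15],loss="soft_l1").x
    print(len(S),r,"rel u,v",(r[:2]-p)@X,(r[:2]-p)@Y)
S=W[200:290,262:378].reshape(-1,3);q=S[:,:2]-p;u,v=q@X,q@Y;T=np.median(S[:,2])
f=(S[:,2]>104)&(S[:,2]<131)&(abs(v)<22);print("front face u",np.percentile(u[f],[25,50,75]))
S=W.reshape(-1,3);q=S[:,:2]-p;u,v=q@X,q@Y
m=(S[:,2]>61)&(S[:,2]<67)
c=m&(abs(v)<60)&(u<0);print("front rim u range",np.percentile(u[c],[1,99]))
c=m&(u>-30)&(u<-5);vv=v[c];print("side rims v: inner",vv[vv<0].max(),vv[vv>0].min(),"outer",vv.min(),vv.max())
# carrier ends: image edge of top
S=W[210:235,240:400].reshape(-1,3);q=S[:,:2]-p;u,v=q@X,q@Y;g=(S[:,2]>128)&(S[:,2]<140);print("v ends",np.percentile(v[g],[.5,99.5]))
E
```

```text
140 [492.0494333   54.5667607   15.33790984] rel u,v -4.255823120067809 -10.974931857635328
143 [495.56894011  86.18626284  15.34898004] rel u,v -4.276445243646154 20.8398354459828
front face u [-24.47220547 -24.33857554 -24.18221925]
front rim u range [-70.68591519 -28.49081457]
side rims v: inner -0.42599678735145347 0.1791270569894388 outer -86.5292383292783 96.90610955483648
v ends [-26.6842064   27.60968627]
```

Call:
{"method": "arm_command", "body": {"rows": [[[-0.006,0.004,0.008],0],[[-0.006,0.002,0.008],0],[[0,0,0.008],0],[[0,0,0],0],[[0,0,0],0]]}}

```text
t: 13.5
eef_pos: [500.9, 63.7, 103.5]
tcp_rot: [3.142, -0.0, 3.029]
ft_force: [-0.3, 0.1, -3.0]
opening: 0.589
grip_force: 30.0
```

```bash
cat > rel.py <<'E'
from h import *
from scipy.optimize import least_squares
s0=state();im,d,W=cloud("wrist");s=state();print(s0["eef_pos"],s["eef_pos"],s["tcp_rot"]);p=s["eef_pos"][:2];zt=s["eef_pos"][2];a=-0.1115
X=np.array([np.cos(a),np.sin(a)]);Y=np.array([-np.sin(a),np.cos(a)])
save("w_rel",im);np.savez("w5.npz",im=im,W=W)
cal=viewer.get_calibration("wrist")
def proj(P):
    M=np.array(cal["world_to_cam"]);c=M[:3,:3]@P+M[:3,3];q=cv2.projectPoints(np.array([[c[0],-c[1],-c[2]]]),np.zeros(3),np.zeros(3),np.array(cal["camera_matrix"]),np.array(cal["dist_coeffs"]))[0].ravel();return q
S=W.reshape(-1,3);q=S[:,:2]-p;u,v=q@X,q@Y
m=(S[:,2]>61)&(S[:,2]<67);c=m&(abs(v)<50)&(u<-20);print("front rim outer u->seat u",np.percentile(u[c],[.5,99.5]))
f=(abs(S[:,2]-zt-12)<12)&(abs(v)<22)&(u<-15)&(u>-30);print("carrier u",np.median(u[f])+23,f.sum())
f=(abs(S[:,2]-zt-26.5)<4)&(abs(u+18)<4);print("carrier v",np.percentile(v[f],[1,99]))
B=[]
for sg in (1,-1):
    g=(S[:,2]>14)&(S[:,2]<22)&(np.hypot(u+7-2-0,v-sg*16-1)<8)
    Q=S[g]
    if len(Q)>20:
        r=least_squares(lambda c:np.linalg.norm(Q-c,axis=1)-5,np.r_[np.median(Q[:,:2],0),15],loss="soft_l1").x
        print(len(Q),r,"u,v",(r[:2]-p)@X,(r[:2]-p)@Y);B.append([(r[:2]-p)@X,(r[:2]-p)@Y])
B=np.mean(B,0);print("seat rel u,v",B[0]+7,B[1])
E
python3 rel.py
```

```text
[500.93307764  63.68012157 103.50429214] [500.98437702  63.78151462 103.60948115] [ 3.14153359e+00 -1.04939076e-05  3.02900801e+00]
front rim outer u->seat u [-74.57283156 -31.89891708]
carrier u -1.364702046864604 1516
carrier v [-26.94294756  27.17584731]
129 [495.56229641  84.52895168  15.37801123] u,v -7.69696006360848 20.01529186819203
132 [491.91686751  52.717682    15.30882962] u,v -7.780140291308331 -12.004063401920645
seat rel u,v -0.7385501774584053 4.0056142331356925
```

Call:
{"method": "arm_command", "body": {"rows": [[[-0.0012,0.0078,0.02],0],[[-0.0012,0.0078,0.04],0],[[0,0,0.06],0],[[0,0,0.06],0],[[0,0,0.04],0]]}}

```text
t: 14.05
eef_pos: [501.6, 68.1, 47.1]
tcp_rot: [-3.142, -0.001, 3.03]
ft_force: [-0.6, 0.5, -2.7]
opening: 0.588
grip_force: 30.0
```

Call:
{"method": "arm_command", "body": {"rows": [[[0,0,0.03],0],[[0,0,0.02],0],[[0,0,0],0],[[0,0,0],0],[[0,0,0],0]]}}

```text
t: 14.55
eef_pos: [502.3, 67.9, 36.6]
tcp_rot: [3.141, 0.001, 3.029]
ft_force: [-0.7, 0.1, -3.4]
opening: 0.589
grip_force: 30.0
```

```bash
sed -i 's/"w_rel"/"w_rel2"/;s/w5.npz/w6.npz/' rel.py; python3 rel.py
```

```text
[502.27655847  67.94740051  36.55607563] [502.27226079  67.95213022  36.55610418] [3.14141618e+00 8.36981063e-04 3.02953459e+00]
front rim outer u->seat u [-75.41793966 -20.45003613]
carrier u -1.3635220966606738 1526
carrier v [-90.24376151  90.27715804]
  return _methods._mean(a, axis=axis, dtype=dtype,
  ret = ret.dtype.type(ret / rcount)
Traceback (most recent call last):
  File "rel.py", line 20, in <module>
    B=np.mean(B,0);print("seat rel u,v",B[0]+7,B[1])
                                        ~^^^
IndexError: invalid index to scalar variable.
```

Aligned to about 0.1 mm. Lowering gently.

Call:
{"method": "arm_command", "body": {"rows": [[[0,0,0.008],0],[[0,0,0.008],0],[[0,0,0.008],0],[[0,0,0.006],0],[[0,0,0],0]]}}

```text
t: 15.1
eef_pos: [501.9, 67.9, 28.4]
tcp_rot: [3.142, -0.0, 3.03]
ft_force: [0.7, 0.2, -3.7]
opening: 0.587
grip_force: 30.0
```

Call:
{"method": "arm_command", "body": {"rows": [[[0,0,0.004],0],[[0,0,0.004],0],[[0,0,0.004],0],[[0,0,0.003],0],[[0,0,0],0]]}}

```text
t: 15.6
eef_pos: [502.0, 67.9, 24.8]
tcp_rot: [3.142, -0.0, 3.03]
ft_force: [-0.5, 0.5, -2.9]
opening: 0.589
grip_force: 30.0
```

Call:
{"method": "arm_command", "body": {"rows": [[[0,0,0.002],0],[[0,0,0.002],0],[[0,0,0.002],0],[[0,0,0.001],0],[[0,0,0],0]]}}

```text
t: 16.1
eef_pos: [502.1, 67.9, 23.1]
tcp_rot: [3.142, 0.0, 3.03]
ft_force: [-0.4, -0.3, -2.6]
opening: 0.586
grip_force: 30.0
```

Call:
{"method": "arm_command", "body": {"rows": [[[0,0,0.002],0],[[0,0,0.002],0],[[0,0,0.001],0],[[0,0,0],0],[[0,0,0],0]]}}

```text
t: 16.6
eef_pos: [502.0, 67.8, 22.3]
tcp_rot: [3.142, 0.0, 3.029]
ft_force: [-2.3, -1.0, 4.3]
opening: 0.59
grip_force: 30.0
```

Call:
{"method": "arm_command", "body": {"rows": [[[0,0,0],0],[[0,0,0],0],[[0,0,0],0],[[0,0,0],0],[[0,0,0],0]], "claw": 0.8}}

```text
t: 17.1
eef_pos: [502.1, 68.0, 21.9]
tcp_rot: [3.141, 0.0, 3.03]
ft_force: [-0.0, -0.1, -0.3]
opening: 0.797
grip_force: 0.0
```

Call:
{"method": "arm_command", "body": {"rows": [[[0,0,-0.04],0],[[0,0,-0.12],0],[[0,0,-0.18],0],[[0,0,-0.18],0],[[0,0,-0.04],0]]}}

```text
t: 17.6
eef_pos: [503.5, 68.0, 166.8]
tcp_rot: [3.141, 0.007, 3.03]
ft_force: [0.5, 0.1, -0.3]
opening: 0.798
grip_force: 0.0
```

Call:
{"method": "arm_command", "body": {"rows": [[[0.1,0,-0.02],0],[[0.1,0,-0.02],0],[[0.06,0,0],0],[[0,0,0],0],[[0,0,0],0]], "claw": 0}}

```text
t: 18.1
eef_pos: [438.0, 75.2, 172.0]
tcp_rot: [3.141, 0.001, 3.03]
ft_force: [-0.1, -0.0, -0.2]
opening: 0.433
grip_force: 0.0
```

```bash
python3 - <<'E'
from h import *
im,d,W=cloud("wrist");save("w_seated",im);np.savez("w7.npz",im=im,W=W);s=state();print(s["eef_pos"],s["opening"])
a=-0.113;X=np.array([np.cos(a),np.sin(a)]);Y=np.array([-np.sin(a),np.cos(a)])
S=W.reshape(-1,3);q=S[:,:2]-np.array([500.6,67.9]);u,v=q@X,q@Y
m=(abs(u)<21)&(abs(v)<26)&(S[:,2]>40)&(S[:,2]<50.5)
A=np.c_[u[m],v[m],np.ones(m.sum())];k=np.linalg.lstsq(A,S[m,2],rcond=None)[0];print("top plane",k,m.sum(),np.median(S[m,2]))
m=(abs(u)<28)&(abs(v)<40)&(S[:,2]>45)&(S[:,2]<54);print("top extents",np.percentile(u[m],[.5,99.5]),np.percentile(v[m],[.5,99.5]))
r=(S[:,2]>61)&(S[:,2]<67)&(abs(v)<50)&(u<0);print("rim u",np.percentile(u[r],[.5,99.5]),np.median(S[r,2]))
for c in ["top"]:
    print(models.mark_of(c,"lid_edge"))
T=np.load("top.npz")["W"].reshape(-1,3)
for c in ["scene","top"]:
    T=np.load(c+".npz")["W"].reshape(-1,3);q=T[:,:2]-np.array([500.6,67.9]);u,v=q@X,q@Y
    m=(abs(v)<85)&(u>60)&(u<140)&(T[:,2]>90)&(T[:,2]<245);
    for z in range(95,250,20):
        g=m&(abs(T[:,2]-z)<8)
        if g.sum()>5:print(c,z,np.round(np.percentile(u[g],[5,50,95]),1))
E
```

```text
[438.2660207   75.14163314 171.91620557] 0.3933424947034661
top plane [-1.46846121e-03  2.99714905e-03  4.87531837e+01] 2452 48.71692046919338
top extents [-22.92134172  22.78298796] [-27.63066696  27.64229504]
rim u [-73.35825622 -31.08786711] 64.1539801123173
[{'position': [604.2, 56.4, 232.8], 'confidence': 0.9}]
scene 95 [89.6 92.6 95.9]
scene 115 [90.6 94.1 96.9]
scene 135 [91.9 95.1 98.8]
scene 155 [ 92.   96.5 100. ]
scene 175 [ 94.1  98.1 101.4]
scene 195 [ 96.4  99.8 102.5]
scene 215 [ 97.2 100.8 104. ]
scene 235 [ 99.7 103.3 108.5]
top 95 [91.5 92.5 93.7]
top 115 [92.6 93.8 94.7]
top 135 [94.2 95.2 96. ]
top 155 [94.5 96.4 97.4]
top 175 [83.2 97.6 99. ]
top 195 [ 97.9  99.2 100.4]
top 215 [ 99.4 100.5 101.5]
top 235 [101.  103.8 110.2]
```

View pics/w_seated.png

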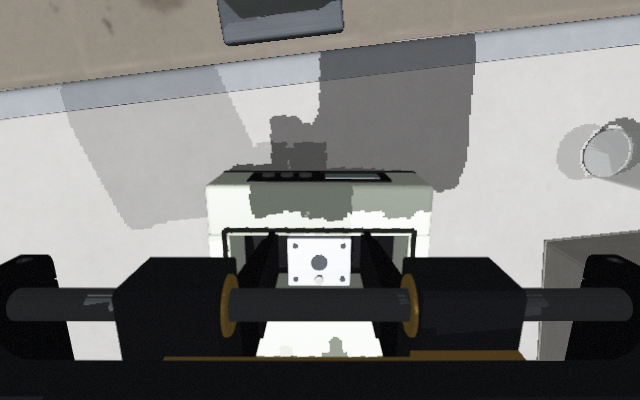

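The seated view shows the carrier at (319,262) level in the cell: top at 48.75 mm, centred, boss at (319,281) towards the hinge. The lid starts at about 1.64 rad. Next I go over it with shut fingers and lower it from behind.

Call:
{"method": "arm_command", "body": {"rows": [[[0,0,-0.08],0],[[0,0,-0.13],0],[[0,0,-0.13],0],[[0,0,-0.1],0],[[0,0,-0.03],0]]}}

```text
t: 18.7
eef_pos: [438.7, 75.1, 291.4]
tcp_rot: [3.141, 0.004, 3.029]
ft_force: [-0.7, -0.2, 0.4]
opening: 0.006
grip_force: 0.0
```

Call:
{"method": "arm_command", "body": {"rows": [[[-0.12,0,0],0],[[-0.19,0,0],0],[[-0.19,0,0],0],[[-0.19,0,0],0],[[-0.12,0,0],0]]}}

```text
t: 19.2
eef_pos: [641.4, 51.9, 287.0]
tcp_rot: [-3.141, -0.002, 3.029]
ft_force: [-0.3, 0.6, -0.4]
opening: 0.004
grip_force: 0.0
```

```bash
cat > lid.py <<'E'
from h import *
a=-0.1118;X=np.array([np.cos(a),np.sin(a)]);Y=np.array([-np.sin(a),np.cos(a)])
def uv():
    s=state();q=s["eef_pos"][:2]-np.array([500.6,67.9]);return q@X,q@Y,s["eef_pos"][2],s
u,v,z,s=uv();print("u,v,z",u,v,z,"yaw",s["tcp_rot"],"F",s["ft_force"],s["t"])
E
python3 lid.py; python3 - <<'E'
import numpy as np
r=150;th=np.r_[np.arange(1.65,0.04,-0.1),0.04,0.0]
p=[(93-r*np.cos(t)+7*np.sin(t)+10,68+r*np.sin(t)+7*np.cos(t)) for t in th]
for t,q,w in zip(th,p,p[1:]):print(round(t,2),np.round(q,1),"dtool x,z norm",round(-(w[0]-q[0])/250,4),round(-(w[1]-q[1])/250,4))
E
```

```text
u,v,z 141.7265465084459 -0.21254294531832135 286.98629421166044 yaw [-3.14148987e+00 -1.89017548e-03  3.02896887e+00] F [-0.25334618  0.56693942 -0.36645566] 19.2
1.65 [121.8 217. ] dtool x,z norm 0.0599 -0.0045
1.55 [106.9 218.1] dtool x,z norm 0.06 0.0015
1.45 [ 91.9 217.8] dtool x,z norm 0.0596 0.0074
1.35 [ 77.  215.9] dtool x,z norm 0.0585 0.0133
1.25 [ 62.3 212.6] dtool x,z norm 0.0569 0.0191
1.15 [ 48.1 207.8] dtool x,z norm 0.0547 0.0247
1.05 [ 34.4 201.6] dtool x,z norm 0.052 0.03
0.95 [ 21.4 194.1] dtool x,z norm 0.0487 0.0351
0.85 [  9.3 185.3] dtool x,z norm 0.045 0.0398
0.75 [ -2.  175.4] dtool x,z norm 0.0408 0.0441
0.65 [-12.2 164.4] dtool x,z norm 0.0362 0.0479
0.55 [-21.2 152.4] dtool x,z norm 0.0312 0.0513
0.45 [-29.  139.5] dtool x,z norm 0.0259 0.0542
0.35 [-35.5 126. ] dtool x,z norm 0.0204 0.0565
0.25 [-40.6 111.9] dtool x,z norm 0.0147 0.0582
0.15 [-44.3  97.3] dtool x,z norm 0.0088 0.0594
0.05 [-46.5  82.5] dtool x,z norm 0.0005 0.006
0.04 [-46.6  81. ] dtool x,z norm 0.0016 0.024
```

Call:
{"method": "arm_command", "body": {"rows": [[[0,0,0.04],0],[[0,0,0.08],0],[[0,0,0.08],0],[[0,0,0.06],0],[[0,0,0.02],0]]}}

```text
t: 19.7
eef_pos: [637.4, 52.6, 216.5]
tcp_rot: [-3.141, -0.004, 3.03]
ft_force: [0.2, 0.3, -0.4]
opening: 0.001
grip_force: 0.0
```

Call:
{"method": "arm_command", "body": {"rows": [[[0.01,0,0],0],[[0.015,0,0],0],[[0.015,0,0],0],[[0.015,0,0],0],[[0.015,0,0],0]]}}

```text
t: 20.2
eef_pos: [621.6, 54.5, 220.2]
tcp_rot: [3.141, 0.003, 3.03]
ft_force: [4.9, -0.9, 1.5]
opening: 0.001
grip_force: 2.5
```

Call:
{"method": "arm_command", "body": {"rows": [[[0.012,0,0],0],[[0.012,0,0],0],[[0.012,0,0],0],[[0.012,0,0],0],[[0.012,0,0],0]]}}

```text
t: 20.7
eef_pos: [606.5, 56.2, 219.7]
tcp_rot: [3.141, 0.001, 3.03]
ft_force: [4.6, -1.3, 3.7]
opening: 0.009
grip_force: 2.5
```

Call:
{"method": "arm_command", "body": {"rows": [[[0.012,0,0.0003],0],[[0.012,0,0.0003],0],[[0.012,0,0.0003],0],[[0.012,0,0.0003],0],[[0.012,0,0.0003],0]]}}

```text
t: 21.2
eef_pos: [591.1, 57.9, 218.8]
tcp_rot: [3.142, -0.0, 3.03]
ft_force: [3.9, -0.3, 1.5]
opening: 0.009
grip_force: 2.4
```

```bash
python3 lid.py
```

```text
u,v,z 91.05920413755571 0.15822057315136456 218.84050187190886 yaw [ 3.14152232e+00 -3.92650558e-04  3.02952679e+00] F [ 3.92080943 -0.29063492  1.52005717] 21.2
```

Call:
{"method": "arm_command", "body": {"rows": [[[0.0119,0,0.0019],0],[[0.0119,0,0.0019],0],[[0.0119,0,0.0019],0],[[0.0119,0,0.0019],0],[[0.0119,0,0.0019],0]]}}

```text
t: 21.7
eef_pos: [576.4, 59.6, 216.6]
tcp_rot: [3.141, -0.0, 3.03]
ft_force: [3.9, 0.1, 4.5]
opening: 0.005
grip_force: 2.3
```

Call:
{"method": "arm_command", "body": {"rows": [[[0.0117,0,0.0028],0],[[0.0117,0,0.0028],0],[[0.0117,0,0.0028],0],[[0.0117,0,0.0028],0],[[0.0117,0,0.0028],0]]}}

```text
t: 22.2
eef_pos: [561.8, 61.2, 213.0]
tcp_rot: [3.141, -0.0, 3.03]
ft_force: [3.7, -0.1, 2.7]
opening: 0.007
grip_force: 2.2
```

Call:
{"method": "arm_command", "body": {"rows": [[[0.0114,0,0.0038],0],[[0.0114,0,0.0038],0],[[0.0114,0,0.0038],0],[[0.0114,0,0.0038],0],[[0.0114,0,0.0038],0]]}}

```text
t: 22.7
eef_pos: [547.7, 62.8, 208.1]
tcp_rot: [3.142, -0.0, 3.03]
ft_force: [3.4, -0.4, 1.2]
opening: 0.007
grip_force: 2.0
```

Call:
{"method": "arm_command", "body": {"rows": [[[0.0109,0,0.0049],0],[[0.0109,0,0.0049],0],[[0.0109,0,0.0049],0],[[0.0109,0,0.0049],0],[[0.0109,0,0.0049],0]]}}

```text
t: 23.2
eef_pos: [534.3, 64.3, 202.0]
tcp_rot: [3.142, 0.0, 3.03]
ft_force: [3.8, 1.5, 0.4]
opening: 0.002
grip_force: 1.9
```

Call:
{"method": "arm_command", "body": {"rows": [[[0.0104,0,0.006],0],[[0.0104,0,0.006],0],[[0.0104,0,0.006],0],[[0.0104,0,0.006],0],[[0.0104,0,0.006],0]]}}

```text
t: 23.7
eef_pos: [521.4, 65.7, 194.6]
tcp_rot: [3.142, 0.0, 3.03]
ft_force: [5.1, 1.8, 0.2]
opening: 0.003
grip_force: 1.8
```

```bash
python3 lid.py
```

```text
u,v,z 20.903660257038304 0.17341785265383294 194.63413495735907 yaw [3.14153019e+00 2.02833487e-04 3.02956848e+00] F [5.12230396 1.78206749 0.24994264] 23.7
```

Exactly on the planned arc (θ≈0.95). Continuing.

Call:
{"method": "arm_command", "body": {"rows": [[[0.0097,0,0.0071],0],[[0.0097,0,0.0071],0],[[0.0097,0,0.0071],0],[[0.0097,0,0.0071],0],[[0.0097,0,0.0071],0]]}}

```text
t: 24.2
eef_pos: [509.3, 67.1, 185.7]
tcp_rot: [3.142, 0.0, 3.03]
ft_force: [4.4, 0.6, 0.4]
opening: 0.004
grip_force: 1.7
```

Call:
{"method": "arm_command", "body": {"rows": [[[0.009,0,0.008],0],[[0.009,0,0.008],0],[[0.009,0,0.008],0],[[0.009,0,0.008],0],[[0.009,0,0.008],0]]}}

```text
t: 24.7
eef_pos: [498.2, 68.4, 175.7]
tcp_rot: [3.142, 0.0, 3.03]
ft_force: [4.4, 0.5, 0.3]
opening: 0.006
grip_force: 1.6
```

Call:
{"method": "arm_command", "body": {"rows": [[[0.0082,0,0.0088],0],[[0.0082,0,0.0088],0],[[0.0082,0,0.0088],0],[[0.0082,0,0.0088],0],[[0.0082,0,0.0088],0]]}}

```text
t: 25.2
eef_pos: [488.0, 69.5, 164.7]
tcp_rot: [3.142, 0.0, 3.03]
ft_force: [3.9, 0.4, 1.6]
opening: 0.001
grip_force: 1.5
```

Call:
{"method": "arm_command", "body": {"rows": [[[0.0072,0,0.0096],0],[[0.0072,0,0.0096],0],[[0.0072,0,0.0096],0],[[0.0072,0,0.0096],0],[[0.0072,0,0.0096],0]]}}

```text
t: 25.7
eef_pos: [479.1, 70.5, 152.7]
tcp_rot: [3.142, 0.0, 3.03]
ft_force: [3.8, 0.7, 1.3]
opening: 0.002
grip_force: 1.4
```

Call:
{"method": "arm_command", "body": {"rows": [[[0.0062,0,0.0103],0],[[0.0062,0,0.0103],0],[[0.0062,0,0.0103],0],[[0.0062,0,0.0103],0],[[0.0062,0,0.0103],0]]}}

```text
t: 26.2
eef_pos: [471.4, 71.4, 139.8]
tcp_rot: [3.142, 0.0, 3.03]
ft_force: [3.7, 1.0, 2.0]
opening: 0.005
grip_force: 1.4
```

```bash
python3 lid.py
```

```text
u,v,z -29.41814082184421 0.19057513591917175 139.7776368195029 yaw [3.14151487e+00 8.23285001e-05 3.02955712e+00] F [3.70913294 0.95643942 1.99725362] 26.2
```

```bash
cat > ang.py <<'E'
from lid import *
im,d,W=cloud("top");T=W.reshape(-1,3);q=T[:,:2]-np.array([500.6,67.9]);u2=q@X;v2=q@Y
m=(abs(v2)>45)&(abs(v2)<85)&(u2>-75)&(u2<85)&(T[:,2]>66)&(T[:,2]<260)
# outer-face line fit in u,z
import cv2 as c
vx,vz,x0,z0=c.fitLine(np.c_[u2[m],T[m,2]].astype(np.float32),c.DIST_HUBER,0,.01,.01).ravel()
print("lid angle",abs(np.arctan(vz/vx)),"line z at hinge u=93",z0+vz/vx*(93-x0),m.sum(),"u range",u2[m].min())
print([(round(x["position"][0]),round(x["position"][1]),round(x["position"][2])) for x in models.mark_of("top","lid_edge")])
E
python3 ang.py
```

```text
u,v,z -29.41814082184421 0.19057513591917175 139.7776368195029 yaw [3.14151487e+00 8.23285001e-05 3.02955712e+00] F [3.70913294 0.95643942 1.99725362] 26.2
lid angle 0.9928385 line z at hinge u=93 44.135185 312 u range -69.65416692498933
[]
```

```bash
cat > ang.py <<'E'
from lid import *
for c in ["scene","top"]:
    im,d,W=cloud(c);T=W.reshape(-1,3);q=T[:,:2]-np.array([500.6,67.9]);u2=q@X;v2=q@Y
    for lo,hi in [(-90,-30),(30,90)]:
        out=[]
        for k in range(-100,110,20):
            m=(v2>lo)&(v2<hi)&(abs(u2-k)<6)&(T[:,2]>50)&(T[:,2]<250)
            if m.sum()>8: out.append((k,int(m.sum()),*np.round(np.percentile(T[m,2],[10,50,90])).astype(int).tolist()))
        print(c,lo,out)
E
python3 ang.py
```

```text
u,v,z -29.74813046626681 0.1456833266260815 139.63110693644083 yaw [-3.14151473e+00 -8.81071450e-04  3.02961340e+00] F [1.73076519 0.03945415 0.78788277] 26.3
scene -90 [(-80, 24, 51, 59, 64), (-60, 183, 63, 145, 240), (-40, 99, 62, 137, 236), (-20, 62, 63, 174, 242), (0, 57, 63, 122, 240), (20, 26, 62, 108, 111), (40, 64, 61, 64, 101), (60, 54, 62, 65, 92), (80, 31, 62, 80, 84)]
scene 30 [(-80, 16, 51, 56, 63), (-60, 131, 63, 149, 241), (-40, 69, 62, 66, 233), (-20, 48, 59, 127, 224), (0, 28, 54, 63, 119), (20, 28, 53, 63, 79), (40, 10, 100, 100, 104), (60, 13, 90, 92, 94), (80, 10, 80, 83, 84)]
top -90 [(-60, 61, 62, 66, 146), (40, 46, 98, 101, 104), (60, 49, 89, 92, 96), (80, 53, 79, 82, 86), (100, 10, 72, 73, 74)]
top 30 [(80, 28, 79, 82, 84), (100, 12, 70, 73, 75)]
```

Lid angle is 0.45 rad as planned (face slope 0.48). Continuing, slower near the end.

Call:
{"method": "arm_command", "body": {"rows": [[[0.0052,0,0.0108],0],[[0.0052,0,0.0108],0],[[0.0052,0,0.0108],0],[[0.0052,0,0.0108],0],[[0.0052,0,0.0108],0]]}}

```text
t: 26.9
eef_pos: [464.9, 72.1, 126.2]
tcp_rot: [3.142, -0.0, 3.03]
ft_force: [-0.2, -1.1, 2.6]
opening: 0.003
grip_force: 1.4
```

Call:
{"method": "arm_command", "body": {"rows": [[[0.0041,0,0.0113],0],[[0.0041,0,0.0113],0],[[0.0041,0,0.0113],0],[[0.0041,0,0.0113],0],[[0.0041,0,0.0113],0]]}}

```text
t: 27.4
eef_pos: [459.9, 72.7, 112.1]
tcp_rot: [3.141, 0.0, 3.029]
ft_force: [0.1, -0.7, 3.1]
opening: 0.009
grip_force: 1.4
```

Call:
{"method": "arm_command", "body": {"rows": [[[0.0015,0,0.006],0],[[0.0015,0,0.006],0],[[0.0015,0,0.006],0],[[0.0015,0,0.006],0],[[0.0015,0,0.006],0]]}}

```text
t: 27.9
eef_pos: [457.9, 72.9, 104.8]
tcp_rot: [3.142, -0.0, 3.03]
ft_force: [-0.8, -0.6, 3.5]
opening: 0.001
grip_force: 1.4
```

Call:
{"method": "arm_command", "body": {"rows": [[[0.0015,0,0.006],0],[[0.0015,0,0.006],0],[[0.0015,0,0.006],0],[[0.0015,0,0.006],0],[[0.0015,0,0.006],0]]}}

```text
t: 28.4
eef_pos: [456.2, 73.1, 97.3]
tcp_rot: [3.142, 0.0, 3.03]
ft_force: [-1.6, 0.1, 2.8]
opening: 0.002
grip_force: 1.4
```

Call:
{"method": "arm_command", "body": {"rows": [[[0.001,0,0.005],0],[[0.001,0,0.005],0],[[0.001,0,0.005],0],[[0.001,0,0.005],0],[[0.001,0,0.004],0]]}}

```text
t: 28.9
eef_pos: [455.1, 73.2, 91.3]
tcp_rot: [3.141, 0.0, 3.03]
ft_force: [-0.1, 0.6, 3.0]
opening: 0.003
grip_force: 1.3
```

```bash
python3 lid.py
```

```text
u,v,z -45.8138321369664 0.21486110365522346 91.29557278787094 yaw [3.14147304e+00 3.61178476e-04 3.02950037e+00] F [-0.1046572   0.57835407  3.03747836] 28.9
```

Call:
{"method": "arm_command", "body": {"rows": [[[0.0005,0,0.004],0],[[0.0005,0,0.004],0],[[0.0005,0,0.004],0],[[0.0005,0,0.004],0],[[0,0,0.004],0]]}}

```text
t: 29.4
eef_pos: [454.5, 73.3, 86.3]
tcp_rot: [3.141, 0.0, 3.03]
ft_force: [-0.3, 0.4, 2.4]
opening: 0.006
grip_force: 1.3
```

Call:
{"method": "arm_command", "body": {"rows": [[[0,0,0.004],0],[[0,0,0.004],0],[[0,0,0.004],0],[[0,0,0.004],0],[[0,0,0.004],0]]}}

```text
t: 29.9
eef_pos: [454.0, 73.3, 81.4]
tcp_rot: [3.142, -0.001, 3.03]
ft_force: [-3.8, 0.7, 6.4]
opening: 0.006
grip_force: 3.2
```

Call:
{"method": "arm_command", "body": {"rows": [[[0,0,0.0025],0],[[0,0,0.0025],0],[[0,0,0.0025],0],[[0,0,0.0025],0],[[0,0,0.0025],0]]}}

```text
t: 30.4
eef_pos: [453.7, 73.4, 78.2]
tcp_rot: [-3.142, -0.002, 3.03]
ft_force: [-3.9, 0.2, 7.3]
opening: 0.007
grip_force: 3.4
```

Call:
{"method": "arm_command", "body": {"rows": [[[0,0,0.002],0],[[0,0,0.002],0],[[0,0,0.002],0],[[0,0,0.002],0],[[0,0,0],0]]}}

```text
t: 30.9
eef_pos: [453.6, 73.4, 76.2]
tcp_rot: [-3.142, -0.002, 3.03]
ft_force: [-4.1, 1.2, 5.8]
opening: 0.006
grip_force: 2.8
```

Plunger is engaged (about 7 N). Last millimetre, slowly.

Call:
{"method": "arm_command", "body": {"rows": [[[0,0,0.0015],0],[[0,0,0.0015],0],[[0,0,0.0015],0],[[0,0,0],0],[[0,0,0],0]]}}

```text
t: 31.4
eef_pos: [453.5, 73.4, 75.2]
tcp_rot: [-3.142, -0.002, 3.03]
ft_force: [-6.0, 0.8, 9.5]
opening: 0.006
grip_force: 4.9
```

Call:
{"method": "arm_command", "body": {"rows": [[[0,0,0.001],0],[[0,0,0.001],0],[[0,0,0.001],0],[[0,0,0],0],[[0,0,0],0]]}}

```text
t: 31.9
eef_pos: [453.6, 73.4, 75.1]
tcp_rot: [3.142, -0.001, 3.03]
ft_force: [-8.4, 1.0, 21.7]
opening: 0.008
grip_force: 10.9
```

Hard stop reached (z unchanged, 22 N). Let go and check.

Call:
{"method": "arm_command", "body": {"rows": [[[0,0,-0.004],0],[[0,0,-0.02],0],[[0,0,-0.08],0],[[0,0,-0.15],0],[[0,0,-0.15],0]]}}

```text
t: 32.4
eef_pos: [454.3, 73.2, 176.4]
tcp_rot: [-3.142, -0.001, 3.029]
ft_force: [0.4, -1.1, -0.5]
opening: 0.005
grip_force: 0.0
```

Call:
{"method": "arm_command", "body": {"rows": [[[0.1,0,-0.1],0],[[0.1,0,-0.1],0],[[0,-0.1,0],0],[[0,0,0],0],[[0,0,0],0]]}}

```text
t: 32.9
eef_pos: [402.2, 53.9, 225.5]
tcp_rot: [3.141, 0.001, 3.028]
ft_force: [0.4, -0.7, -0.4]
opening: 0.005
grip_force: 0.0
```

```bash
python3 - <<'E'
from lid import *
for c in ["top","wrist"]:
    im,d,W=cloud(c);T=W.reshape(-1,3);q=T[:,:2]-np.array([500.6,67.9]);u2=q@X;v2=q@Y
    m=(abs(v2)<85)&(u2>-65)&(u2<85)&(T[:,2]>55)&(T[:,2]<100)
    A=np.c_[u2[m],v2[m],np.ones(m.sum())];print(c,m.sum(),"face plane z=",np.linalg.lstsq(A,T[m,2],rcond=None)[0],np.median(T[m,2]))
    if c=="top": save("final",im)
    for l in ["amber_jar_by","bottle_by","beaker_by"]: 
        if c=="top":print(l,[np.round(x["position"]).tolist() for x in models.mark_of(c,l)][:1])
E
```

```text
u,v,z -96.25644415413797 -24.889942163505328 225.53864322752483 yaw [3.14136485e+00 5.46578845e-04 3.02817854e+00] F [ 0.43786404 -0.74744414 -0.40005631] 32.9
top 1575 face plane z= [-1.26628191e-02  2.70887943e-03  7.68422237e+01] 76.29448003257767
amber_jar_by [[686.0, -184.0, 4.0]]
bottle_by [[632.0, -274.0, 0.0]]
beaker_by [[443.0, 353.0, 1.0]]
wrist 6508 face plane z= [-2.48562105e-04  9.50413476e-04  7.57375970e+01] 75.75827380048105
```

View pics/final.png

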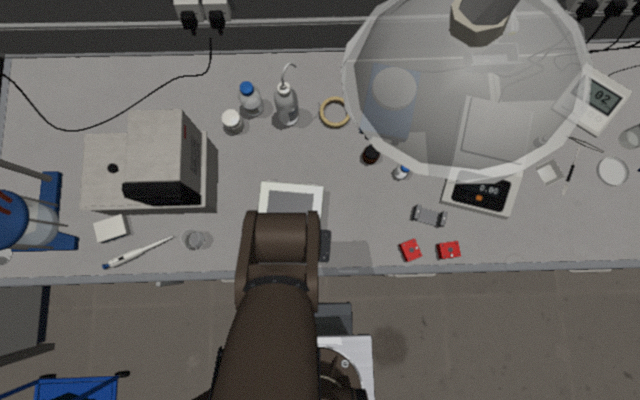

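The final top view shows the lid shut flat at (291,197), with a wrist-measured slope of 0.0002. The rack at (429,215) is empty, the jar, bottle and beaker have not moved, and the arm is clear.

```bash
python3 -c "
from h import *
print(env.job_done())"
```

```text
the job is handed in; nothing more can be done
None
```

The job is handed in after about 33 s: the carrier is home and level on the three balls with its boss towards the hinge, the lid is fully shut, and the jar, bottle and beaker stand where they were; the hand-in gave no verdict.

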